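# Roll a spray can up its rack lane to the back stop

### The arm

A 6-joint arm with a two-finger parallel gripper is mounted at the origin on the work surface. World frame = base frame: x ahead of the robot, y to its left, z up, the work surface at z = 0. Lengths are in mm, angles in rad, forces in N, time in s.
With the tool pointing down it reaches from about 325 to 775 mm from the base axis. Payload 5.5 kg.
Tool frame: the origin (TCP) lies midway between the tips of the shut fingers; the grasp point (between the pads) lies 19 mm behind it; z points along the fingers, y is the direction in which the jaws open and shut (so a half turn about z gives the same grasp; the last joint's range is limited). The gripper opens to 85 mm and grips with 20 to 120 N. Pads are 22 mm wide; open, the fingers measure 114 mm over their backs; the gripper's body (76 mm by 85 mm) begins 54 mm behind the grasp point. The pads swing forward as they close: fully open they stand 13 mm farther back than shut.
Start: joints at [1.263, 0.091, 1.231, -0, 1.82, -0.057], TCP at [148.911, 581.242, 231.275] pointing down, gripper open.
Joint ranges: [-2.87, 2.87], [-0.86, 2.18], [0.17, 2.46], [-1.51, 4.65], [0.06, 2.69], [-2.65, 2.65]. Speed limits (rad/s): [2.57, 2.57, 3.01, 3.14, 3.14, 3.14].

### API

Orientations are given as a 3x3 rotation matrix whose columns are the frame's x, y, z axes.
In Python, from plant import * gives the robot as it stands.
- The arm moves only by the tool play_rows, never from a script. Its argument "series" is a list of rows, each an object with "gripper": the closure, from 0 (fully open) to 1 (shut); "delta_pos": the shift along the tool's x, y, z in mm, a list of three; "yaw": the turn about the tool's z in rad. In form: [{"gripper": gripper, "delta_pos": [dx, dy, dz], "yaw": yaw}, ...]. A call has 1 to 8 rows; each row is the pose to reach, as a shift and turn from the pose measured when the call began, along the tool's axes at that moment; what a row does not reach only later rows make up. A row lasts 1/10 s, in which the tool goes at most 50 mm and 8.59 degrees, less where a joint would pass 70% of its speed; a pose out of reach is approached as far as the arm can. A call with a gripper value outside its range is refused whole. The fingers move at their own pace and stop on an object; "squeeze" is the grip in N (left out, the last holds). Time passes only in rows, so rows that repeat a pose let the fingers close. It gives the time, the measured TCP pose, the force and the opening at its end, in the units of the state.
- read_state(): the state, without advancing time (a new reading comes with each control period).
- snapshot(name): name is "side" or "top"; returns a dict with "pixels" (400x640x3 uint8, red, green, blue), "fov_y" (degrees; the focal length in pixels is half the picture's height over the tangent of half this angle, whatever the lens; pixels are square), "cx", "cy" (the principal point, pixels), "R" (3x3) and "t" (3): a world point X has camera coordinates R X + t. Camera axes: x right, y down, z forward; pixel columns grow to the right and rows downward; lengths in mm; the calibration is good to about 2 mm. A picture is of the moment at which its call begins. There is no depth.
- hand_in(): hands the job in, once; it reports no verdict.
The state is a dict: "time_s": time; "joint_positions": joint angles; "qd": joint speeds; "tau": joint torques, N m; "tool_pos": TCP position; "eef_rot": TCP orientation; "ft_force": force on the tool from outside, world axes, zero at the start; "wrist_torque": the same for the moment, N m; "grip_width": finger opening in mm.
Only numpy, scipy, OpenCV 4.12 (cv2) and the standard library are available. Lean on these libraries where they do the work, as an engineer would, in place of code of your own. Each camera call takes 0.05 s, during which the arm holds its last target.

### The job

In the sloping can rack, push the red-capped spray can up its own lane with your fingertips until it lies square against the back stop, and finish with your fingers still holding it there, lightly enough not to dent it, so that I can load the next can in front of it. Do not lift it, and keep your fingers with it all the way: it must not be flung up or left to roll back down. Leave the other cans and everything else on the bench alone.

Things in the scene. Friction and masses are not known exactly. Their poses are not given: they have to be found in the camera images.
- can_red: The can to push: spray can of contact cleaner, bare metal with white wrap, red band and red cap, lying across a lane; 50 mm in diameter, 132 mm long. Origin at its centre; y is its long axis (cap at +y), about which it rolls. 0.11 to 0.22 kg; starts against the front lip of any of the three lanes. Let go on the slope, it rolls back. Thin-walled: dents at 60 N; pushing it up takes 0.5 to 5 N.
- rack: White sheet-steel can rack, fixed; place and heading vary. Origin on the bench below the inside of the front lip, middle lane; x level, away from the robot, y left along the lip. Three lanes with centre lines at y = -148, 0, +148 mm, parted by 2 mm dividers 22 mm high; cheeks at the outer sides 28 mm high (above the deck). In front of the lip it is free down to the bench.
- rack_deck (a point): Point on the rack's sloping deck at the inside of the front lip, middle lane, 45 mm above the bench. x points up the slope (deck rises 0.17 rad, away from the robot), y left, z square off the deck. The lip is 3 mm thick (x = -3 to 0) and stands 8 mm above the deck. Can centres at z = +25 mm: x = +18 at rest on the lip, +175 against the back stop.
- rack_stop (a point): Foot of the back stop's face on the deck, middle lane, 200 mm up the slope from the lip; axes as rack_deck's. The stop is a plate 40 mm high across all three lanes.
- can_blue: A spray can of contact cleaner, bare metal with white wrap, blue band and blue cap, lying across a lane; 50 mm in diameter, 132 mm long. Origin at its centre; y is its long axis (cap at +y), about which it rolls. At rest at the lip of another lane; leave alone.
- can_yellow: A spray can of contact cleaner, bare metal with white wrap, yellow band and yellow cap, lying across a lane; 50 mm in diameter, 132 mm long. Origin at its centre; y is its long axis (cap at +y), about which it rolls. At rest at the lip of another lane; leave alone.
- valve_a: A glass power valve (vacuum tube) with a black base, standing upright on the bench to the left of the rack, 38 mm in diameter, 94 mm high; origin under its base. Leave alone.
- valve_b: A second such glass valve, standing to the left of the rack; origin under its base. Leave alone.
- capacitor: A blue can capacitor standing upright on the bench to the right of the rack, 35 mm in diameter, 60 mm high; origin under its base. Leave alone.
- screwdriver: A screwdriver lying on the bench to the right of the rack, less than 40 mm high; origin at its underside, its length along its x axis. Leave alone.
- dial_knob: An aluminium tuning knob lying on the bench to the right of the rack, 38 mm in diameter, 20 mm high; origin under its base. Leave alone.
Not all that is in view belongs to the job. Leave any purple look-alike of the can_red alone.

How it is judged (in metres and radians):
On the way:
1. the red-capped can is half-way up its lane with the fingers touching it (x of can_red in the frame of rack_deck between 0.095 and 0.16 m and contact force between the fingers and can_red above 0.05 N).
At the end, for the whole second after the job is handed in: The red-capped can lies on the deck at the top of its lane, within 5 mm of touching the back stop and within 0.08 rad of square to it, at rest, with the fingers still pushing on it (more than 0.05 N, never 60 N); all other things are within 20 mm of where they were (x of can_red in the frame of rack_deck between 0.17 and 0.18 m and z of can_red in the frame of rack_deck between 0.02 and 0.031 m and angle between the y axis of can_red and the y axis of rack_deck, either way round below 0.08 rad and contact force between the fingers and can_red above 0.05 N and linear speed of can_red below 0.02 m/s and distance of each of can_blue, can_yellow, valve_a, valve_b, capacitor, screwdriver, dial_knob from where it was at the start of the episode below 0.02 m); the arm keeps its last pose, push and grip.
It fails at once if the red-capped can is lifted off the deck by more than 12 mm (z of can_red in the frame of rack_deck above 0.037 m).
It fails at once if the can is flung or runs loose (faster than 0.4 m/s) (linear speed of can_red above 0.4 m/s).
It fails at once if the hand leaves the can while it is up the slope, so that it rolls by itself (grasp point over 140 mm from its centre, the can over 22 mm up from the lip) (x of can_red in the frame of rack_deck above 0.04 m and distance between the grasp point and can_red above 0.14 m).
It fails at once if the can is dented (pressed by the fingers with 60 N or more) (contact force between the fingers and can_red above 60 N).
It fails at once if another can or a thing on the bench is shifted by more than 20 mm (distance of any of can_blue, can_yellow, valve_a, valve_b, capacitor, screwdriver, dial_knob from where it was at the start of the episode above 0.02 m).
It also fails if it takes over 35 s, if anything falls off the work surface, if the arm or the gripper's body presses on something with over 40 N, if the wrist force passes 120 N, or if a joint passes its speed limit or range.

## Working session

There is one attempt and no reset: what is moved stays moved. The work goes in short steps, Python scripts to look and compute and a tool call to move; the robot and the scene stay as the last step left them, time stands still between calls to the robot, and variables do not carry over. Pictures are saved under pics/ and viewed, and the job is handed in when it is done.

Besides the shell and the picture viewer there is one more tool, called after "Call:" by a JSON object that holds its "api" and its "payload", one argument or row to a line. play_rows: Moves the arm, as the interface text tells. Its arguments: {"type":"object","properties":{"series":{"type":"array"},"squeeze":{"type":"number"}},"required":["series"]}

```bash
mkdir -p pics; ls; python3 - <<'E'
from plant import *
import cv2,numpy as np
print(read_state())
for n in("side","top"):
    s=snapshot(n); cv2.imwrite(f"pics/{n}0.png",s["pixels"][:,:,::-1]); print(n,{k:v for k,v in s.items() if k!="pixels"})
E
```

```text
pics
{'time_s': 0.0, 'joint_positions': array([ 1.26328181e+00,  9.18922973e-02,  1.23189373e+00, -5.27054181e-06,
        1.81977492e+00, -5.67184929e-02]), 'qd': array([-0.00077112, -0.00018351,  0.00067043,  0.00055569, -0.00058853,
       -0.00041919]), 'tau': array([-4.49392383e-04, -4.58718109e+01, -4.18037224e+01, -1.19071537e-04,
        1.11474650e-02, -7.61455368e-06]), 'tool_pos': array([148.83607993, 580.9635939 , 230.12640236]), 'eef_rot': array([[-9.68714824e-01,  2.48175827e-01, -5.90916651e-04],
       [ 2.48176508e-01,  9.68713010e-01, -1.87750771e-03],
       [ 1.06476620e-04, -1.96542118e-03, -9.99998063e-01]]), 'ft_force': array([-0.71836899, -1.27337311,  0.53065106]), 'wrist_torque': array([-0.01333022,  0.00188271,  0.04901228]), 'grip_width': 85.65110798335486}
side {'fov_y': 57.70562030294297, 'cx': 320.7943600153467, 'cy': 198.19536337952312, 'R': array([[ 0.96101295, -0.27561835, -0.0221052 ],
       [-0.16032092, -0.4902912 , -0.85668649],
       [ 0.22528053,  0.82683074, -0.51536357]]), 't': array([-511.34495299,  143.36164409,  805.2469622 ])}
top {'fov_y': 48.44727733771094, 'cx': 327.84661628583973, 'cy': 203.30360385007054, 'R': array([[ 0.02684327, -0.99937825, -0.02285939],
       [-0.99468348, -0.02442889, -0.10004003],
       [ 0.0994194 ,  0.02542326, -0.99472079]]), 't': array([ -13.45823654,  560.83050299, 1164.96161744])}
```

View pics/top0.png

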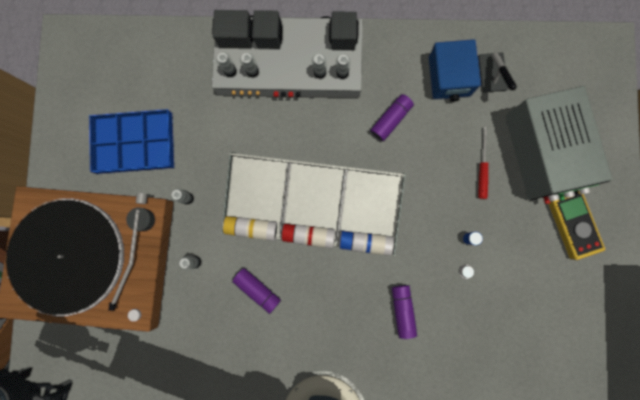

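View pics/side0.png

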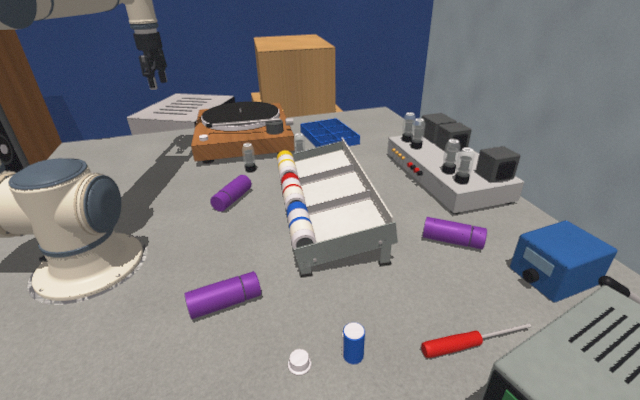

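The rack is at about (315,205) in the top view, with three cans at its lip: yellow (250,228), red (308,236) and blue (367,242). The red one, in the middle lane, has the red cap and band, so it's the target. The three purple look-alikes lie off the rack, and the red screwdriver at (483,180) isn't a can. I'll check this in an enlarged crop.

```bash
python3 - <<'E'
import cv2
a=cv2.imread("pics/top0.png")[145:260,215:415]
cv2.imwrite("pics/top0c.png",cv2.resize(a,None,fx=4,fy=4,interpolation=cv2.INTER_CUBIC))
a=cv2.imread("pics/side0.png")[130:280,265:405]
cv2.imwrite("pics/side0c.png",cv2.resize(a,None,fx=4,fy=4,interpolation=cv2.INTER_CUBIC))
E
```

```text
(no output)
```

View pics/top0c.png

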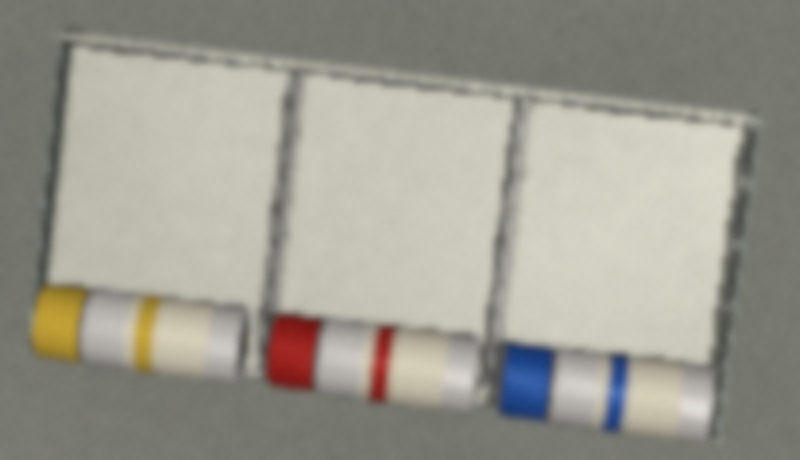

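View pics/side0c.png

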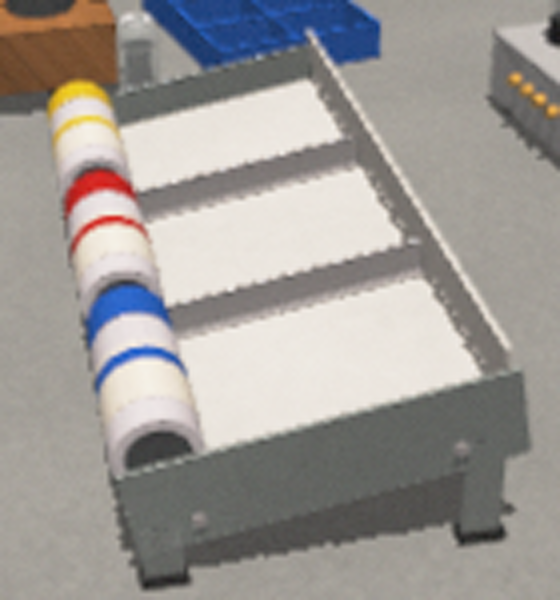

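The crop confirms it: red cap at crop (293,352), i.e. top pixel (288,233), with the red band at (310,236), in the middle lane. Next I'll measure the caps, the can ends and the rack heading.

```bash
cat > h.py <<'E'
import numpy as np, cv2
from plant import *
def cam(s):
    f=200/np.tan(np.radians(s["fov_y"])/2); return f,s["cx"],s["cy"],np.array(s["R"]),np.array(s["t"])
def ray(s,u,v):
    f,cx,cy,R,t=cam(s); return -R.T@t, R.T@np.array([(u-cx)/f,(v-cy)/f,1])
def onz(s,u,v,z):
    c,d=ray(s,u,v); return c+d*(z-c[2])/d[2]
def proj(s,X):
    f,cx,cy,R,t=cam(s); p=R@np.array(X)+t; return np.array([cx+f*p[0]/p[2],cy+f*p[1]/p[2]])
def hsv(s): return cv2.cvtColor(s["pixels"],cv2.COLOR_RGB2HSV)
def cmask(s,c):
    H=hsv(s); h=H[...,0].astype(int)
    m={'red':(h<8)|(h>172),'yellow':(h>18)&(h<32),'blue':(h>100)&(h<125)}[c]
    return (m&(H[...,1]>140)&(H[...,2]>60)).astype(np.uint8)
E
python3 - <<'E'
from h import *
for n,box in(("top",(225,150,410,255)),("side",(270,140,320,260))):
    s=snapshot(n); print(n,"cam",ray(s,0,0)[0].round(0))
    for c in('yellow','red','blue'):
        m=cmask(s,c); k=np.zeros_like(m); k[box[1]:box[3],box[0]:box[2]]=1; m*=k
        nn,l,st,ce=cv2.connectedComponentsWithStats(m)
        for i in range(1,nn):
            if st[i,4]>8: print(c,st[i],ce[i].round(2), onz(s,*ce[i],74.7).round(1))
    if n=="top":
        # deck (bright, lowsat) lanes
        H=hsv(s); m=((H[...,2]>170)&(H[...,1]<40)).astype(np.uint8)*k
        m[225:]=0
        nn,l,st,ce=cv2.connectedComponentsWithStats(m)
        for i in range(1,nn):
            if st[i,4]>200:
                r=cv2.minAreaRect(np.argwhere(l==i)[:,::-1].astype(np.float32)); print(st[i],ce[i].round(1),cv2.boxPoints(r).round(1).tolist())
E
```

```text
top cam [ 442.  -29. 1215.]
yellow [225 217  11  18 162] [229.38 224.81] [494.4 252.1  74.7]
yellow [249 220   5  17  46] [250.72 228.  ] [487.6 196.6  74.7]
red [282 224  12  18 184] [287.48 232.54] [478.4 101.3  74.7]
red [308 227   5  18  44] [309.82 235.55] [472.2  43.7  74.7]
blue [341 232  12  17 171] [346.09 240.  ] [463.3 -49.4  74.7]
blue [367 235   4  17  31] [368.74 243.1 ] [ 457.  -107.2   74.7]
[ 228  157   59   66 3032] [256.7 188.7] [[226.6999969482422, 215.89999389648438], [233.8000030517578, 156.5], [286.29998779296875, 162.6999969482422], [279.20001220703125, 222.10000610351562]]
[ 285  164   58   61 2978] [313.  195.2] [[283.79998779296875, 221.89999389648438], [290.8999938964844, 163.39999389648438], [342.6000061035156, 169.6999969482422], [335.5, 228.1999969482422]]
[ 341  171   60   54 2722] [369.4 198.7] [[340.70001220703125, 224.0], [343.29998779296875, 170.5], [400.0, 173.3000030517578], [397.3999938964844, 226.8000030517578]]
side cam [ 333. -736.  527.]
yellow [277 150  15   9  60] [283.3  152.73] [495.7 284.2  74.7]
yellow [279 159  11   5  12] [283.83 160.17] [486.9 230.7  74.7]
red [281 172  17  11  72] [288.42 175.86] [479.5 128.1  74.7]
red [284 184  16   6  23] [290.91 185.39] [474.9  73.8  74.7]
blue [310 140  10   6  45] [315.56 142.11] [611.8 333.9  74.7]
blue [287 201  20  15 121] [295.31 205.92] [464.1 -26.7  74.7]
blue [289 217  21   9  42] [298.17 219.07] [458.2 -82.1  74.7]
```

Call:
{"api": "play_rows", "payload": {
  "series": [
    {"gripper": 0.4,"delta_pos": [-48,-56,0],"yaw": 0},
    {"gripper": 0.4,"delta_pos": [-95,-112,0],"yaw": -0.05},
    {"gripper": 0.4,"delta_pos": [-143,-168,0],"yaw": -0.1},
    {"gripper": 0.4,"delta_pos": [-190,-224,0],"yaw": -0.151},
    {"gripper": 0.4,"delta_pos": [-238,-280,0],"yaw": -0.151},
    {"gripper": 0.4,"delta_pos": [-286,-336,0],"yaw": -0.151},
    {"gripper": 0.4,"delta_pos": [-334,-393,0],"yaw": -0.151},
    {"gripper": 0.4,"delta_pos": [-381,-449,0],"yaw": -0.151}
  ],
  "squeeze": 20
}}

```text
time_s: 1.0
tool_pos: [324.3, 219.8, 230.9]
eef_rot: [[-0.995, 0.099, 0.0], [0.099, 0.995, -0.001], [-0.0, -0.001, -1.0]]
ft_force: [1.4, 0.7, -0.4]
grip_width: 51.2
```

Call:
{"api": "play_rows", "payload": {
  "series": [
    {"gripper": 0.4,"delta_pos": [-99,-159,0],"yaw": 0},
    {"gripper": 0.4,"delta_pos": [-99,-159,0],"yaw": 0},
    {"gripper": 0.4,"delta_pos": [-99,-159,0],"yaw": 0},
    {"gripper": 0.4,"delta_pos": [-99,-159,0],"yaw": 0},
    {"gripper": 0.4,"delta_pos": [-99,-159,0],"yaw": 0},
    {"gripper": 0.4,"delta_pos": [-99,-159,50],"yaw": 0},
    {"gripper": 0.4,"delta_pos": [-99,-159,90],"yaw": 0},
    {"gripper": 0.4,"delta_pos": [-99,-159,90],"yaw": 0}
  ]
}}

```text
time_s: 1.8
tool_pos: [403.4, 52.1, 134.4]
eef_rot: [[-0.995, 0.099, -0.012], [0.099, 0.995, -0.001], [0.012, -0.002, -1.0]]
ft_force: [-0.8, -0.9, -0.5]
grip_width: 51.3
```

```bash
python3 - <<'E'
from h import *
print(read_state()["tool_pos"])
for n,b in(("side",(200,100,410,280)),("top",(210,145,410,290))):
    s=snapshot(n); a=s["pixels"][b[1]:b[3],b[0]:b[2],::-1]
    cv2.imwrite(f"pics/{n}1.png",cv2.resize(a,None,fx=3.5,fy=3.3,interpolation=cv2.INTER_CUBIC))
E
```

```text
[403.39801629  52.11740475 134.41251034]
```

View pics/side1.png

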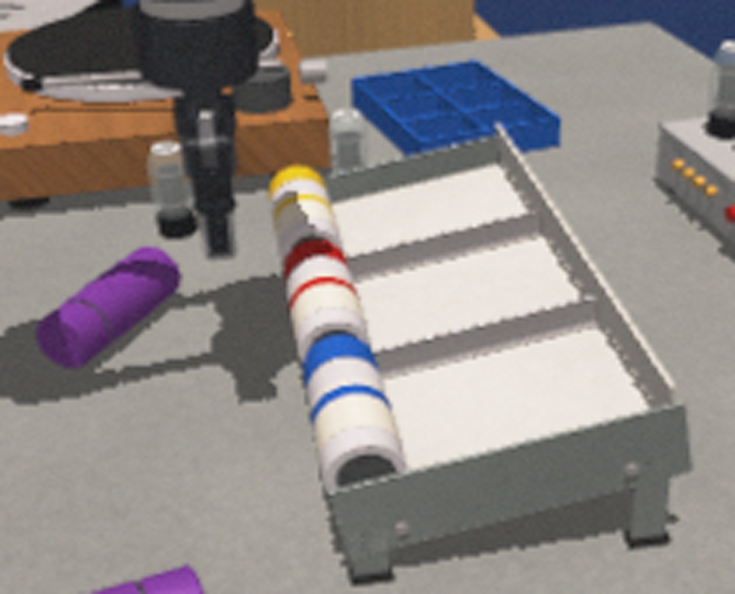

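View pics/top1.png

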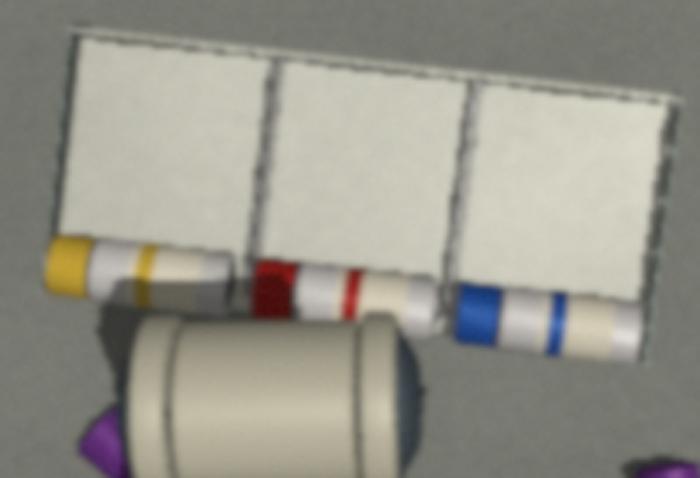

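Call:
{"api": "play_rows", "payload": {
  "series": [
    {"gripper": 0.4,"delta_pos": [0,0,40],"yaw": 0},
    {"gripper": 0.4,"delta_pos": [0,0,72],"yaw": 0},
    {"gripper": 0.4,"delta_pos": [0,0,76],"yaw": 0},
    {"gripper": 0.4,"delta_pos": [0,0,76],"yaw": 0},
    {"gripper": 0.4,"delta_pos": [0,0,76],"yaw": 0}
  ]
}}

```text
time_s: 2.4
tool_pos: [408.4, 52.5, 69.1]
eef_rot: [[-0.995, 0.098, 0.004], [0.098, 0.995, -0.0], [-0.004, -0.0, -1.0]]
ft_force: [-0.7, -0.3, 0.9]
grip_width: 51.2
```

```bash
python3 - <<'E'
from h import *
st=read_state();print(st)
for n,b in(("side",(230,120,350,240)),):
    s=snapshot(n); a=s["pixels"][b[1]:b[3],b[0]:b[2],::-1]
    print(proj(s,st["tool_pos"]))
    cv2.imwrite(f"pics/{n}2.png",cv2.resize(a,None,fx=5,fy=5,interpolation=cv2.INTER_CUBIC))
E
```

```text
{'time_s': 2.4, 'joint_positions': array([ 4.57212101e-02, -4.17402301e-01,  1.97231951e+00, -6.75499479e-04,
        1.58244363e+00, -1.42706284e+00]), 'qd': array([-0.00280775, -0.00109004,  0.00275587,  0.00143422, -0.00614046,
        0.00048475]), 'tau': array([ 4.13816131e-02, -2.27639115e+01, -4.04237652e+01, -1.01586440e-03,
        1.89617684e-02,  2.03699390e-03]), 'tool_pos': array([408.39042626,  52.49032678,  69.09392012]), 'eef_rot': array([[-9.95190608e-01,  9.78648112e-02,  4.25824042e-03],
       [ 9.78636474e-02,  9.95199716e-01, -4.81332537e-04],
       [-4.28490517e-03, -6.22906817e-05, -9.99990818e-01]]), 'ft_force': array([-0.65802046, -0.32210604,  0.87488741]), 'wrist_torque': array([ 0.01563421,  0.02943993, -0.01249295]), 'grip_width': 51.166054953031036}
[266.69852373 195.3719674 ]
```

View pics/side2.png

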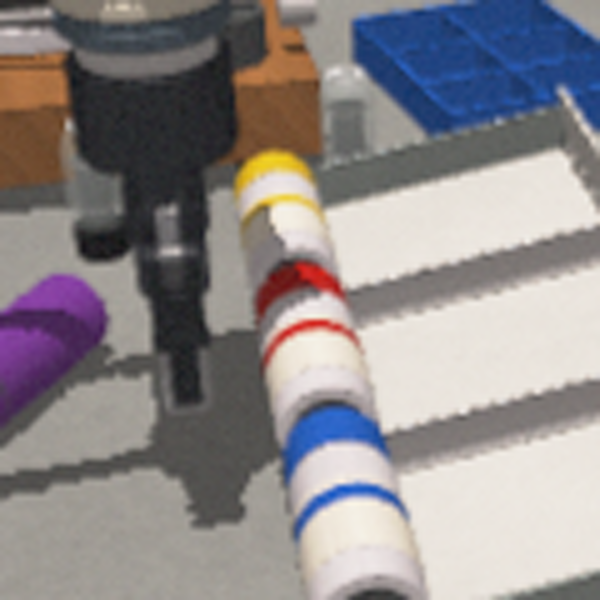

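Call:
{"api": "play_rows", "payload": {
  "series": [
    {"gripper": 0.4,"delta_pos": [-5,0,9],"yaw": 0},
    {"gripper": 0.4,"delta_pos": [-15,0,9],"yaw": 0},
    {"gripper": 0.4,"delta_pos": [-20,0,9],"yaw": 0},
    {"gripper": 0.4,"delta_pos": [-20,0,9],"yaw": 0},
    {"gripper": 0.4,"delta_pos": [-20,0,9],"yaw": 0},
    {"gripper": 0.4,"delta_pos": [-20,0,9],"yaw": 0}
  ]
}}

```text
time_s: 3.05
tool_pos: [428.2, 50.5, 60.1]
eef_rot: [[-0.995, 0.098, 0.004], [0.098, 0.995, -0.0], [-0.004, -0.0, -1.0]]
ft_force: [0.0, -0.4, 0.0]
grip_width: 51.7
```

Call:
{"api": "play_rows", "payload": {
  "series": [
    {"gripper": 0.4,"delta_pos": [-3,0,0],"yaw": 0},
    {"gripper": 0.4,"delta_pos": [-6,0,0],"yaw": 0},
    {"gripper": 0.4,"delta_pos": [-8,0,0],"yaw": 0},
    {"gripper": 0.4,"delta_pos": [-10,0,0],"yaw": 0},
    {"gripper": 0.4,"delta_pos": [-12,0,-0.5],"yaw": 0},
    {"gripper": 0.4,"delta_pos": [-14,0,-1],"yaw": 0},
    {"gripper": 0.4,"delta_pos": [-14,0,-1],"yaw": 0}
  ]
}}

```text
time_s: 3.75
tool_pos: [442.4, 49.1, 61.2]
eef_rot: [[-0.995, 0.098, 0.004], [0.098, 0.995, -0.0], [-0.005, -0.0, -1.0]]
ft_force: [-0.6, 0.4, 1.1]
grip_width: 51.5
```

```bash
python3 - <<'E'
from h import *
st=read_state();print(st["tool_pos"],st["ft_force"])
for n,b in(("side",(230,120,350,240)),):
    s=snapshot(n); a=s["pixels"][b[1]:b[3],b[0]:b[2],::-1]
    cv2.imwrite(f"pics/{n}3.png",cv2.resize(a,None,fx=5,fy=5,interpolation=cv2.INTER_CUBIC))
E
```

```text
[442.40051399  49.08654573  61.19567038] [-0.56264926  0.39871049  1.0513823 ]
```

View pics/side3.png

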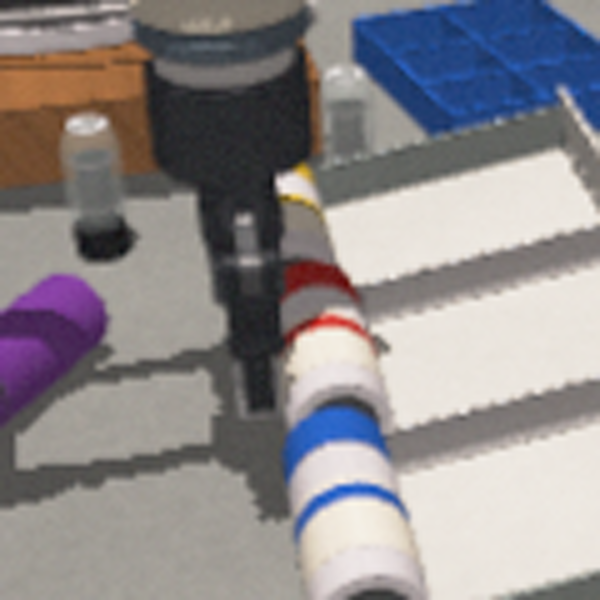

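Call:
{"api": "play_rows", "payload": {
  "series": [
    {"gripper": 0.4,"delta_pos": [-5,0,-0.9],"yaw": 0},
    {"gripper": 0.4,"delta_pos": [-13,0,-2.2],"yaw": 0},
    {"gripper": 0.4,"delta_pos": [-21,0,-3.6],"yaw": 0},
    {"gripper": 0.4,"delta_pos": [-29,0,-5],"yaw": 0},
    {"gripper": 0.4,"delta_pos": [-37,0,-6.4],"yaw": 0},
    {"gripper": 0.4,"delta_pos": [-45,0,-7.7],"yaw": 0},
    {"gripper": 0.4,"delta_pos": [-51,0,-8.8],"yaw": 0},
    {"gripper": 0.4,"delta_pos": [-55,0,-9.4],"yaw": 0}
  ]
}}

```text
time_s: 4.6
tool_pos: [497.6, 43.6, 70.8]
eef_rot: [[-0.995, 0.098, 0.004], [0.098, 0.995, -0.0], [-0.004, -0.0, -1.0]]
ft_force: [-1.0, -0.7, 0.0]
grip_width: 50.9
```

```bash
python3 - <<'E'
from h import *
st=read_state();print(st["tool_pos"],st["ft_force"])
for n,b in(("side",(240,120,390,240)),("top",(210,145,410,260))):
    s=snapshot(n); a=s["pixels"][b[1]:b[3],b[0]:b[2],::-1]
    cv2.imwrite(f"pics/{n}4.png",cv2.resize(a,None,fx=4,fy=4,interpolation=cv2.INTER_CUBIC))
E
```

```text
[497.56950549  43.61423417  70.81085248] [-0.96852641 -0.66883142  0.03799324]
```

View pics/side4.png

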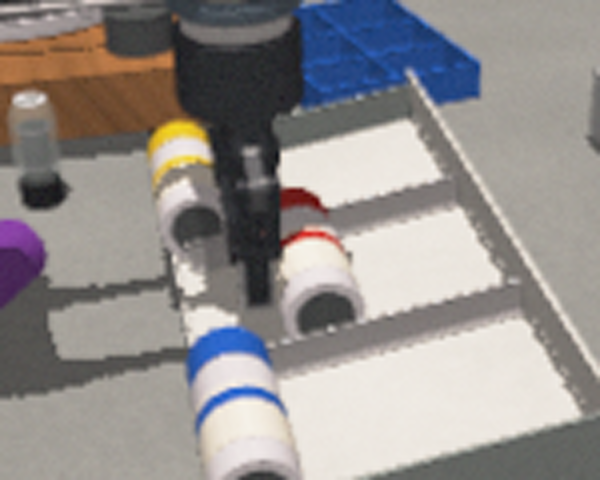

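View pics/top4.png

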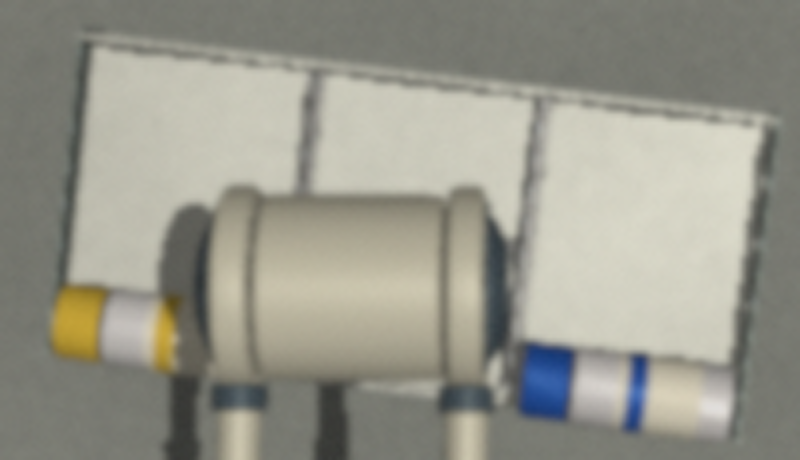

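The can is being pushed ahead of the fingers: its band is at about side pixel (319,179) and it still looks square. I'll keep going up the slope.

Call:
{"api": "play_rows", "payload": {
  "series": [
    {"gripper": 0.4,"delta_pos": [-5,0,-0.9],"yaw": 0},
    {"gripper": 0.4,"delta_pos": [-14,0,-2.4],"yaw": 0},
    {"gripper": 0.4,"delta_pos": [-24,0,-4.1],"yaw": 0},
    {"gripper": 0.4,"delta_pos": [-34,0,-5.8],"yaw": 0},
    {"gripper": 0.4,"delta_pos": [-44,0,-7.5],"yaw": 0},
    {"gripper": 0.4,"delta_pos": [-54,0,-9.2],"yaw": 0},
    {"gripper": 0.4,"delta_pos": [-62,0,-10.6],"yaw": 0},
    {"gripper": 0.4,"delta_pos": [-66,0,-11.3],"yaw": 0}
  ]
}}

```text
time_s: 5.5
tool_pos: [564.0, 37.0, 82.4]
eef_rot: [[-0.995, 0.098, 0.005], [0.098, 0.995, -0.001], [-0.005, -0.0, -1.0]]
ft_force: [-1.3, -0.5, 0.6]
grip_width: 51.3
```

```bash
python3 - <<'E'
from h import *
st=read_state();print(st["tool_pos"],st["ft_force"])
for n,b in(("side",(260,110,410,230)),):
    s=snapshot(n); a=s["pixels"][b[1]:b[3],b[0]:b[2],::-1]
    cv2.imwrite(f"pics/{n}5.png",cv2.resize(a,None,fx=5,fy=5,interpolation=cv2.INTER_CUBIC))
E
```

```text
[564.01491452  37.01487566  82.44181727] [-1.26665746 -0.46643411  0.59904122]
```

View pics/side5.png

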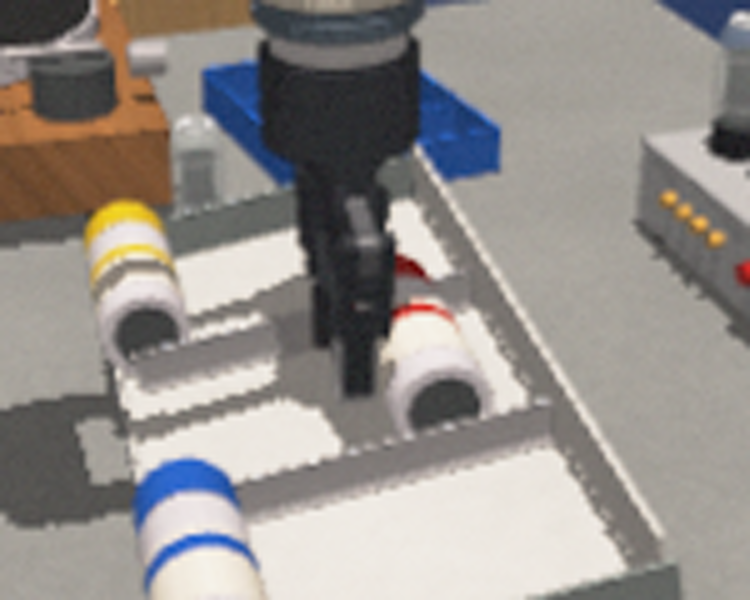

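The can's end is at about side pixel (348,191), roughly 20–25 mm short of the stop. From here I'll creep and watch the force.

Call:
{"api": "play_rows", "payload": {
  "series": [
    {"gripper": 0.4,"delta_pos": [-4,0,-0.7],"yaw": 0},
    {"gripper": 0.4,"delta_pos": [-8,0,-1.4],"yaw": 0},
    {"gripper": 0.4,"delta_pos": [-12,0,-2],"yaw": 0},
    {"gripper": 0.4,"delta_pos": [-15,0,-2.6],"yaw": 0},
    {"gripper": 0.4,"delta_pos": [-17,0,-2.9],"yaw": 0},
    {"gripper": 0.4,"delta_pos": [-18,0,-3.1],"yaw": 0},
    {"gripper": 0.4,"delta_pos": [-18,0,-3.1],"yaw": 0}
  ]
}}

```text
time_s: 6.25
tool_pos: [582.1, 35.2, 85.6]
eef_rot: [[-0.995, 0.098, 0.005], [0.098, 0.995, -0.001], [-0.005, -0.0, -1.0]]
ft_force: [-0.3, -0.2, 0.2]
grip_width: 51.4
```

Call:
{"api": "play_rows", "payload": {
  "series": [
    {"gripper": 0.4,"delta_pos": [-1,0,-0.2],"yaw": 0},
    {"gripper": 0.4,"delta_pos": [-2,0,-0.3],"yaw": 0},
    {"gripper": 0.4,"delta_pos": [-3,0,-0.5],"yaw": 0},
    {"gripper": 0.4,"delta_pos": [-3,0,-0.5],"yaw": 0}
  ]
}}

```text
time_s: 6.65
tool_pos: [585.3, 34.9, 86.2]
eef_rot: [[-0.995, 0.098, 0.005], [0.098, 0.995, -0.001], [-0.005, -0.0, -1.0]]
ft_force: [-0.6, 0.1, -0.1]
grip_width: 51.3
```

```bash
python3 - <<'E'
from h import *
st=read_state();print(st["tool_pos"],st["ft_force"])
for n,b in(("side",(290,130,390,220)),):
    s=snapshot(n); a=s["pixels"][b[1]:b[3],b[0]:b[2],::-1]
    cv2.imwrite(f"pics/{n}6.png",cv2.resize(a,None,fx=6,fy=6,interpolation=cv2.INTER_CUBIC))
E
```

```text
[585.2507423   34.88829394  86.18365591] [-0.58982085  0.11471263 -0.06416259]
```

View pics/side6.png

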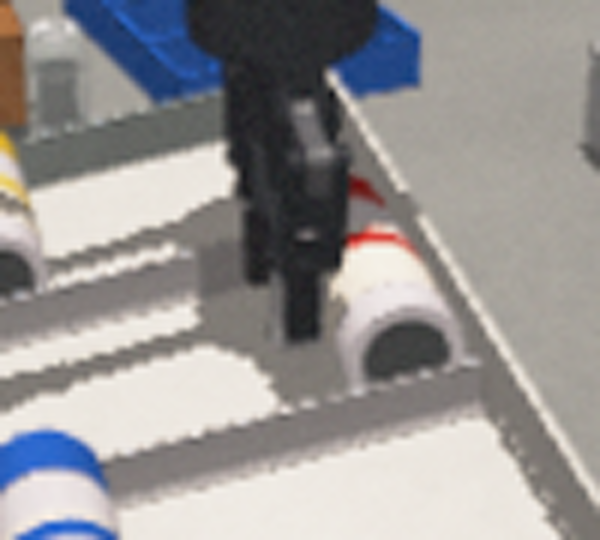

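Call:
{"api": "play_rows", "payload": {
  "series": [
    {"gripper": 0.4,"delta_pos": [-1,0,-0.2],"yaw": 0},
    {"gripper": 0.4,"delta_pos": [-2,0,-0.3],"yaw": 0},
    {"gripper": 0.4,"delta_pos": [-2,0,-0.3],"yaw": 0}
  ]
}}

```text
time_s: 7.0
tool_pos: [587.4, 34.7, 86.5]
eef_rot: [[-0.995, 0.098, 0.005], [0.098, 0.995, -0.001], [-0.005, -0.0, -1.0]]
ft_force: [0.6, -0.8, -0.3]
grip_width: 51.2
```

Call:
{"api": "play_rows", "payload": {
  "series": [
    {"gripper": 0.4,"delta_pos": [-1,0,-0.2],"yaw": 0},
    {"gripper": 0.4,"delta_pos": [-2,0,-0.3],"yaw": 0},
    {"gripper": 0.4,"delta_pos": [-2,0,-0.3],"yaw": 0}
  ]
}}

```text
time_s: 7.3
tool_pos: [589.5, 34.4, 86.8]
eef_rot: [[-0.995, 0.098, 0.006], [0.098, 0.995, -0.001], [-0.006, -0.0, -1.0]]
ft_force: [-0.3, -0.7, -0.5]
grip_width: 51.2
```

Call:
{"api": "play_rows", "payload": {
  "series": [
    {"gripper": 0.4,"delta_pos": [-1,0,-0.2],"yaw": 0},
    {"gripper": 0.4,"delta_pos": [-2,0,-0.3],"yaw": 0},
    {"gripper": 0.4,"delta_pos": [-2,0,-0.3],"yaw": 0}
  ]
}}

```text
time_s: 7.6
tool_pos: [590.2, 34.5, 86.9]
eef_rot: [[-0.995, 0.098, 0.002], [0.098, 0.995, -0.0], [-0.002, -0.0, -1.0]]
ft_force: [-7.3, 0.3, 2.5]
grip_width: 51.0
```

Call:
{"api": "play_rows", "payload": {
  "series": [
    {"gripper": 0.4,"delta_pos": [-0.7,0,-0.1],"yaw": 0},
    {"gripper": 0.4,"delta_pos": [-1.5,0,-0.2],"yaw": 0},
    {"gripper": 0.4,"delta_pos": [-1.5,0,-0.2],"yaw": 0}
  ]
}}

```text
time_s: 7.9
tool_pos: [590.2, 34.4, 86.9]
eef_rot: [[-0.995, 0.098, -0.002], [0.098, 0.995, -0.0], [0.002, -0.0, -1.0]]
ft_force: [-8.0, 1.8, 3.6]
grip_width: 51.3
```

```bash
python3 - <<'E'
from h import *
st=read_state();print(st["tool_pos"],st["ft_force"])
for n,b in(("side",(290,130,390,220)),):
    s=snapshot(n); a=s["pixels"][b[1]:b[3],b[0]:b[2],::-1]
    cv2.imwrite(f"pics/{n}7.png",cv2.resize(a,None,fx=6,fy=6,interpolation=cv2.INTER_CUBIC))
E
```

```text
[590.21021368  34.42605425  86.8742661 ] [-7.98794422  1.75787831  3.57038459]
```

View pics/side7.png

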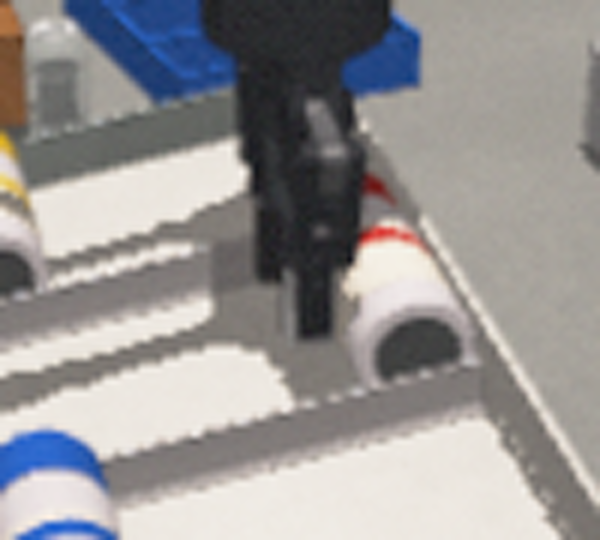

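```bash
python3 - <<'E'
from h import *
s=snapshot("top"); s2=snapshot("side")
st=read_state();print(st["time_s"],st["tool_pos"],st["ft_force"],abs(st["qd"]).max())
for c in('yellow','blue'):
    m=cmask(s2,c); m[:145]=0; m[:, :270]=0;m[:,325:]=0;m[260:]=0
    nn,l,a,ce=cv2.connectedComponentsWithStats(m); print(c,[ce[i].round(1).tolist() for i in range(1,nn) if a[i,4]>8])
m=cmask(s2,'red')
nn,l,a,ce=cv2.connectedComponentsWithStats(m); print([(a[i].tolist(),ce[i].round(1).tolist()) for i in range(1,nn) if a[i,4]>4])
# expected projection of can pose from model: axis ends and band, yaw .1
cv2.imwrite("pics/top8.png",s["pixels"][:,:,::-1])
yx=np.array([.0998,.995,0]);c=np.array([472.5,45,72.7])+np.array([.995*154.7,-.0998*154.7,26.6])
print(c,proj(s2,c-66*yx))
E
```

```text
8.05 [590.19937252  34.43901242  86.85572033] [-9.37274976  0.19610828  3.3126637 ] 0.001189849719040592
yellow [[283.3, 152.7], [283.3, 160.6]]
blue [[295.5, 206.1], [298.4, 218.9]]
[([351, 159, 3, 3, 6], [351.7, 160.3]), ([407, 162, 6, 5, 21], [409.6, 164.0]), ([350, 168, 6, 2, 8], [352.5, 168.5]), ([413, 168, 6, 4, 20], [415.8, 169.4]), ([421, 331, 62, 27, 965], [451.0, 343.7])]
[626.4265   29.56094  99.3    ] [359.4905814  188.37210323]
```

View pics/top8.png

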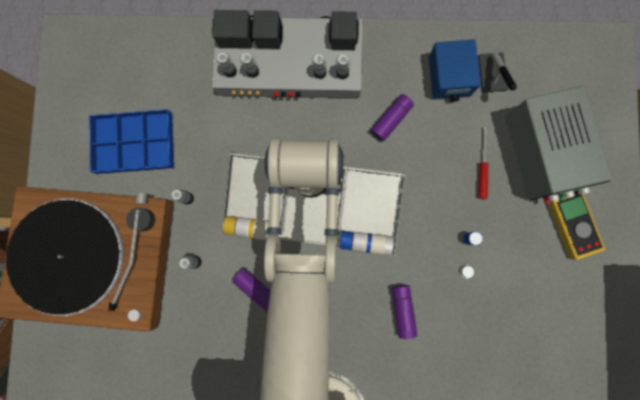

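The near end of the can is at side pixel (359,188), and I predicted (359.5,188.4) for a can square against the stop. The push is steady at 8–9 N and the other things haven't moved, so I'm handing in.

```bash
python3 - <<'E'
from plant import *
print(hand_in()); s=read_state(); print(s["time_s"],s["tool_pos"],s["ft_force"])
E
```

```text
the job is handed in; nothing more can be done
None
the job is handed in; nothing more can be done
```

I pushed the red-capped can up the middle lane with both fingertips, about 51 mm apart, and it now rests against the back stop with the fingers still holding it. I handed the job in at about 8 s; the hand-in gives no verdict.

- **Position:** the hand stopped dead at x = 590 mm, where I had expected the stop to halt it. The near end of the can was at side-camera pixel (359,188), against (359.5,188.4) predicted for a can square on the stop.
- **Push:** it held steady at about 8–9 N, well under the 60 N that would dent the can, with the arm at rest.
- **Other things:** the blue and yellow cans are within half a pixel of where they started. In the last top view the valves, capacitor, screwdriver and knob look unmoved; I checked those by eye only.
- **Not checked directly:** the arm hid the can in the top view, so its squareness rests on the two-finger contact, the stop and that one end point. While the can was moving up, the force readings were within sensor noise, so I followed its contact with the fingers in the side pictures.

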